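# Square a framed painting into the corner of the framing board

### The arm

A 6-joint arm with a two-finger parallel gripper is mounted at the origin on the work surface. World frame = base frame: x ahead of the robot, y to its left, z up, the work surface at z = 0. Lengths are in m, angles in rad, forces in N, time in s.
With the tool pointing down it reaches from about 0.35 to 0.775 m from the base axis. Payload 5.5 kg.
Tool frame: the origin (TCP) lies midway between the tips of the shut fingers; the grasp point (between the pads) lies 19 mm behind it (env.tcp_to_grasp is the distance from the TCP to the grasp point, in m); z points along the fingers, y is the direction in which the jaws open and shut (so a half turn about z gives the same grasp; the last joint's range is limited). The gripper opens to 85 mm and grips with 20 to 120 N. Pads are 22 mm wide; open, the fingers measure 114 mm over their backs; the gripper's body (76 mm by 85 mm) begins 54 mm behind the grasp point. The pads swing forward as they close: fully open they stand 13 mm farther back than shut.
Start: joints at [1.113, 0.313, 0.046, 1.304, 0, 1.431], TCP at [0.18, 0.546, 0.192] pointing down, gripper open.
Joint ranges: [-2.76, 2.76], [-0.86, 1.69], [-1.03, 1.26], [-2.2, 2.34], [-1.47, 1.5], [-3.14, 3.14]. Speed limits (rad/s): [2.57, 2.57, 3.14, 3.14, 3.14, 3.14].

### API

Orientations are given as a unit quaternion [w, x, y, z].
In Python, from workcell import get_state, viewer, hand_in, finder, env gives the robot as it stands.
- The arm moves only by the tool arm_command, never from a script. Its argument "motion" is a list of rows, each an object of numbers: "x", "y", "z": the shift along the tool's x, y, z in mm; "rx", "ry", "rz": the turn, a rotation vector about the tool's x, y, z in degrees; "hand": the closure, from -1 (fully open) to 1 (shut). A call has 1 to 10 rows; each row is the pose to reach, as a shift and turn from the pose commanded when the call began, along the tool's axes at that moment; what a row does not reach only later rows make up. A row lasts 1/8 s, in which the tool goes at most 62.5 mm and 10.7 degrees, less where a joint would pass 70% of its speed; a pose out of reach is approached as far as the arm can. A call with a gripper value outside its range is refused whole. The fingers move at their own pace and stop on an object; "force" is the grip in N (left out, the last holds). Time passes only in rows, so rows that repeat a pose let the fingers close. It gives the time, the measured TCP pose, the force and the opening at its end, in the units of the state.
- get_state(): the state, without advancing time (a new reading comes with each control period).
- viewer.read_camera(name): name is "scene" or "side" or "wrist"; returns a dict with "image" (420x560x3 uint8, red, green, blue), "z_map" (420x560 float32, m along the optical axis (not along the pixel's ray), 0 where there is no reading), "intrinsics" (3x3 intrinsics, pixels), "k1" (the pictures are not rectified: a ray, as slopes to the right and down, at radius r is drawn at 1 + k1 r^2 times it, then the intrinsics apply), "rvec" (rotation vector, rad) and "tvec" (3), from world to camera coordinates, as OpenCV has them. Camera axes: x right, y down, z forward; pixel columns grow to the right and rows downward; lengths in m; the calibration is good to about 2 mm. A picture is of the moment at which its call begins.
- hand_in(): hands the job in, once; it reports no verdict.
Trained networks look in a picture, given as the dict that the camera call returned (one of the last four; its "shot" number tells which), for a name from the list of things; names that differ only in an ending like _2 or _b are one class to them, and where a whole thing is asked for, a point or a joint stands for the part that bears it (a point fixed in the world has none). Each returns a list of dicts, best first, with "score" (0 to 1); they miss things now and then, are a little off and sometimes report something else, mostly with a low value. They report only what shows in the picture. A call takes as long as a camera call.
- finder.find_in(picture, query): "at" ([column, row] in pixels, amid what is visible of it).
- finder.masks_of(picture, query): "region" (420x560 bool, what is visible of it) and "at" ([column, row] in pixels, amid what is visible of it).
The state is a dict: "clock": time; "joint_pos": joint angles; "qvel": joint speeds; "tau": joint torques, N m; "tcp_pos": TCP position; "orientation": TCP orientation; "wrist_force": force on the tool from outside, world axes, zero at the start; "ft_torque": the same for the moment, N m; "finger_gap": finger opening in m.
Only numpy, scipy, OpenCV 4.12 (cv2) and the standard library are available. Lean on these libraries where they do the work, as an engineer would, in place of code of your own. Each camera call takes 0.05 s, during which the arm holds its last target.

### The job

A small picture frame lies face down and askew on the grey carpeted framing board. Push it along the board with the fingertips, without picking it up or tipping it, until it sits square in the corner of the two wooden fences: one long side flat against the back fence and one short side flat against the side fence, with no gap, ready for its backing to be pinned. Leave the jar, hammer, brush pot and ink dish where they are.

Things in the scene. Friction and masses are not known exactly. Their poses are not given: they have to be found in the camera images.
- frame: Dark wooden picture frame with brown backing, lying face down: a flat slab 165 (x) x 215 (y) x 20 mm high, 0.3 to 0.6 kg; hanging rings flat on its rim stand out under 3 mm. Origin: centre of its underside. +x points to the long side that belongs against the back fence, +y to the short side that belongs against the side fence. A push of some 2 to 8 N slides it on the carpet.
- framing_board: Fixed board 330 (x) x 460 (y) x 12 mm, topped with grey carpet (its surface 12 mm above the origin). Origin: centre of its underside, on the table. Turned up to 0.3 rad on the table; the frame starts turned up to 0.35 rad from the board's axes and 10 to 135 mm short of each fence. The near (-x) and right (-y) sides of the board are open.
- back_fence (a point): Middle of the back fence's inner face, at carpet level, at (135, 0, 12) mm in the board's axes. The fence is a fixed wooden bar along the board's y on its far side, 26 mm thick, 22 mm high above the carpet, 440 mm long.
- side_fence (a point): Middle of the side fence's inner face, at carpet level, at (-7.5, 190, 12) mm in the board's axes. The fence is a fixed wooden bar along the board's x on its left side, 26 mm thick, 22 mm high above the carpet, 255 mm long; a 15 mm gap is left between the two fences at the corner.
- fence_corner (a point): Point at carpet level where the inner faces of the two fences would meet, at (135, 190, 12) mm in the board's axes; its axes are those of the board.
- frame_back_left (a point): Corner of the frame at its underside, at (+82.5, +107.5, 0) mm in the frame's axes: the one that goes into the fence corner.
- frame_back_right (a point): Corner of the frame at its underside, at (+82.5, -107.5, 0) mm: the other end of the long side that goes against the back fence.
- frame_near_left (a point): Corner of the frame at its underside, at (-82.5, +107.5, 0) mm: the other end of the short side that goes against the side fence.
- paste_jar: Amber jar with a black lid, 64 mm across, 75 mm high, standing on the table beyond the board's open right (-y) side. Origin: centre of its underside. Not to be disturbed.
- tack_hammer: Hammer about 220 mm long lying on the table to the left of the board, along its own x axis. Origin: under its middle. Not to be disturbed.
- brush_pot: Blue china pot 84 mm across and 105 mm high, with four brushes reaching to 220 mm, on the table to the left, beyond the side fence. Origin: centre of its underside. Not to be disturbed.
- ink_dish: White china dish 110 mm across, 22 mm high, with black ink, on the table beyond the open right (-y) side of the board. Origin: centre of its underside. Not to be disturbed.

How it is judged:
By the outcome, as a careful person would: the job done as asked, in the order asked, and still so for the second after the job is handed in, with the robot touching nothing.
It also fails if it takes over 58 s, if anything falls off the work surface, if the arm or the gripper's body presses on something with over 40 N, if the wrist force passes 120 N, or if a joint passes its speed limit or range.

## Working session

There is one attempt and no reset: what is moved stays moved. The work goes in short steps, Python scripts to look and compute and a tool call to move; the robot and the scene stay as the last step left them, time stands still between calls to the robot, and variables do not carry over. Pictures are saved under pics/ and viewed, and the job is handed in when it is done.

Besides the shell and the picture viewer there is one more tool, called after "Request:" as a command line: name --argument value ..., lists and objects as JSON in quotes. arm_command: Moves the arm, as the interface text tells. Its arguments: {"type":"object","properties":{"motion":{"type":"array","items":{"type":"object","properties":{"x":{"type":"number"},"y":{"type":"number"},"z":{"type":"number"},"rx":{"type":"number"},"ry":{"type":"number"},"rz":{"type":"number"},"hand":{"type":"number"}}}},"force":{"type":"number"}},"required":["motion"]}

```bash
mkdir -p pics; ls; cat > h.py <<'E'
import numpy as np, cv2
from workcell import get_state, viewer, hand_in, finder, env
from scipy.spatial.transform import Rotation as R
def save(p,n,scale=1): cv2.imwrite('pics/'+n+'.png', p['image'][:,:,::-1])
def undist(p,uv):
    K=p['intrinsics'];d=np.array([(uv[...,0]-K[0,2])/K[0,0],(uv[...,1]-K[1,2])/K[1,1]])
    u=d.copy()
    for _ in range(20): u=d/(1+p['k1']*(u**2).sum(0))
    return u
def cloud(p):
    c,r=np.meshgrid(np.arange(560),np.arange(420)); uv=np.stack([c,r],-1).astype(float)
    u=undist(p,uv); z=p['z_map']; X=np.stack([u[0]*z,u[1]*z,z],-1)
    Rm=cv2.Rodrigues(np.array(p['rvec'],float))[0]
    return (X-np.array(p['tvec']).reshape(3))@Rm
def onplane(p,uv,h):
    uv=np.array(uv,float);u=undist(p,uv); d=np.stack([u[0],u[1],np.ones_like(u[0])],-1)
    Rm=cv2.Rodrigues(np.array(p['rvec'],float))[0]; o=-Rm.T@np.array(p['tvec']).reshape(3); d=d@Rm
    return o+d*((h-o[2])/d[...,2])[...,None]
E
python3 - <<'E'
from h import *
for n in ['scene','side','wrist']:
    p=viewer.read_camera(n); save(p,n+'0'); print(n,p['k1'],p['rvec'],p['tvec'],p['intrinsics'][0][0])
    for q in ['frame','framing_board','back_fence','side_fence','frame_back_left','paste_jar','brush_pot','ink_dish','tack_hammer','fence_corner']:
        try:
            f=finder.find_in(p,q); print(q,[(np.round(a['at']).tolist(),round(a['score'],2)) for a in f[:2]])
        except Exception as e: print(q,e)
print(get_state())
E
```

```text
pics
scene -0.10329990200456407 [ 2.04284099  1.22443215 -0.52775325] [-0.29738138 -0.33740073  1.50274485] 404.12233940335716
frame [([263.0, 209.0], 0.95)]
framing_board [([239.0, 238.0], 0.96)]
back_fence [([236.0, 236.0], 0.9)]
side_fence [([239.0, 238.0], 0.66), ([311.0, 160.0], 0.29)]
frame_back_left [([265.0, 208.0], 0.55)]
paste_jar [([166.0, 287.0], 0.84)]
brush_pot []
ink_dish [([126.0, 257.0], 0.72)]
tack_hammer [([312.0, 159.0], 0.77), ([262.0, 210.0], 0.62)]
fence_corner [([238.0, 236.0], 0.85), ([260.0, 212.0], 0.66)]
side -0.074696107368162 [ 2.15728124 -0.51907685  0.23348049] [-0.54882314  0.18671695  0.97856002] 520.7367055145678
frame [([280.0, 212.0], 0.87)]
framing_board [([307.0, 239.0], 0.73)]
back_fence [([305.0, 237.0], 0.81)]
side_fence [([306.0, 240.0], 0.82)]
frame_back_left [([279.0, 213.0], 0.73), ([239.0, 131.0], 0.48)]
paste_jar [([423.0, 271.0], 0.65)]
brush_pot [([240.0, 133.0], 0.55), ([380.0, 331.0], 0.29)]
ink_dish [([380.0, 332.0], 0.97)]
tack_hammer []
fence_corner [([306.0, 240.0], 0.79), ([424.0, 272.0], 0.68)]
wrist -0.06132678415442493 [-2.3
[... 311 characters left out ...]
rner [([103.0, 413.0], 0.77)]
{'clock': 1.65, 'joint_pos': array([1.11343417e+00, 3.13185077e-01, 4.60808955e-02, 1.30361383e+00,
       2.21010584e-05, 1.43116046e+00]), 'qvel': array([-0.00038929,  0.00097   ,  0.00218311, -0.00024051,  0.00084238,
       -0.00130712]), 'tau': array([-8.42752138e-05, -4.80462778e+01,  2.98803824e+01,  6.41363531e-04,
       -1.21822204e-04,  1.90094102e-05]), 'tcp_pos': array([0.17966898, 0.54623986, 0.19152385]), 'orientation': array([9.53694675e-07, 1.58195770e-01, 9.87407766e-01, 4.06753586e-05]), 'wrist_force': array([-0.42124793,  0.81738373,  0.18608435]), 'ft_torque': array([ 0.03858364, -0.02113629,  0.01793898]), 'finger_gap': 0.08564140646843536}
```

View pics/scene0.png

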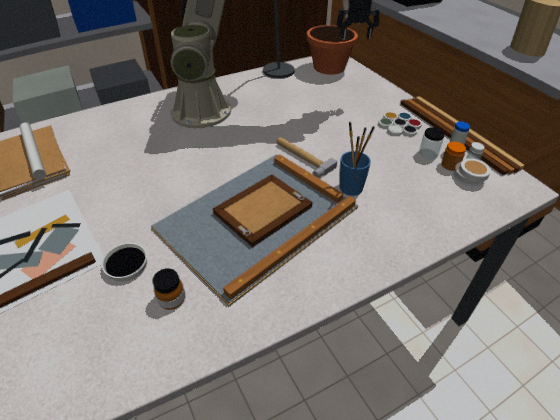

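View pics/side0.png

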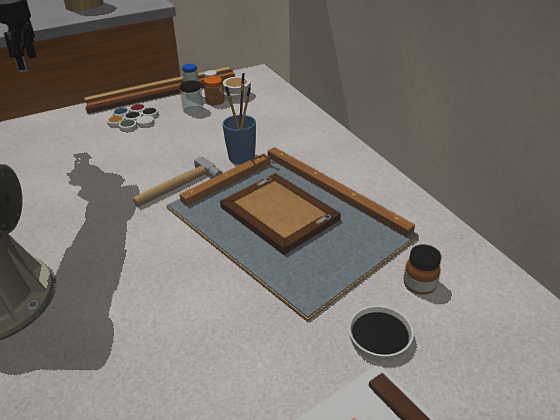

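View pics/wrist0.png

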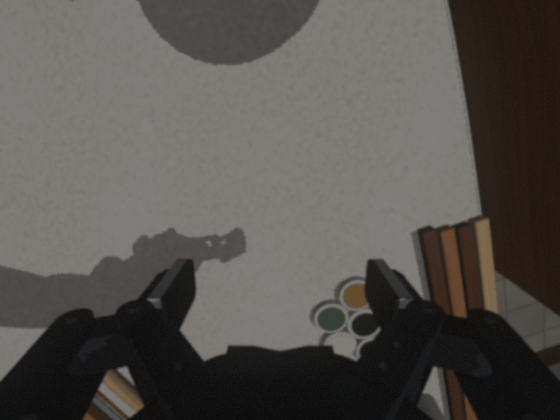

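The scene picture shows the frame at about (263,209), with the fence corner at about (345,200). The side picture shows the frame at (280,212), the back fence running from (270,152) to (412,230), and the side fence from (182,197) to (268,157). I'll measure the poses from depth.

```bash
cat >> h.py <<'E'
def analyse(p,verbose=True):
    X=cloud(p); m=finder.masks_of(p,'frame'); m=m[0]['region']
    m2=finder.masks_of(p,'framing_board'); b=m2[0]['region']
    out={}
    P=X[m]; P=P[(P[:,2]>0.022)&(P[:,2]<0.045)]
    r=cv2.minAreaRect((P[:,:2]*1000).astype(np.float32)); out['frame']=(r,np.median(P[:,2]))
    return X,m,b,out
E
python3 - <<'E'
from h import *
for n in ['scene','side']:
    p=viewer.read_camera(n); X,m,b,o=analyse(p)
    np.savez(n+'.npz',X=X,m=m,b=b,img=p['image'])
    print(n,m.sum(),b.sum(),o)
    print('board z',np.percentile(X[b][:,2],[1,10,50,90,99]))
    for q in ['back_fence','side_fence']:
        print(q,[(a['at'],a['score'],a['region'].sum()) for a in finder.masks_of(p,q)])
    im=p['image'].copy(); im[m]=im[m]//2+[120,0,0]; 
    h=X[...,2]; f=(h>.029)&(h<.04)&b; im[f&~m]=[0,255,0]
    cv2.imwrite(f'pics/ov_{n}.png',im[:,:,::-1])
E
```

```text
scene 3876 12014 {'frame': (((596.5469360351562, -37.12574768066406), (169.69273376464844, 218.03005981445312), 15.031999588012695), np.float64(0.02995576707826582))}
board z [0.00069607 0.00930807 0.01220143 0.0332501  0.03612264]
back_fence [([238.4, 236.8], 0.6, np.int64(11981))]
side_fence [([238.0, 235.9], 0.74, np.int64(11730))]
side 5406 17680 {'frame': (((594.867431640625, -36.410255432128906), (170.3853759765625, 218.99630737304688), 15.022385597229004), np.float64(0.032881246511997406))}
board z [0.00200356 0.01174129 0.01428789 0.03386838 0.0382716 ]
back_fence [([307.1, 237.8], 0.88, np.int64(17383))]
side_fence [([308.3, 239.8], 0.63, np.int64(17182))]
```

```bash
python3 -c "
import cv2,numpy as np
a=cv2.imread('pics/ov_scene.png')[120:320,120:400];b=cv2.imread('pics/ov_side.png')[120:340,140:440]
a=cv2.resize(a,None,fx=1.4,fy=1.4);b=cv2.resize(b,None,fx=1.3,fy=1.3)
c=np.zeros((300,800,3),np.uint8);c[:a.shape[0],:a.shape[1]]=a;c[:b.shape[0],400:400+b.shape[1]]=b
cv2.imwrite('pics/ov.png',c)"
```

```text
(no output)
```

View pics/ov.png

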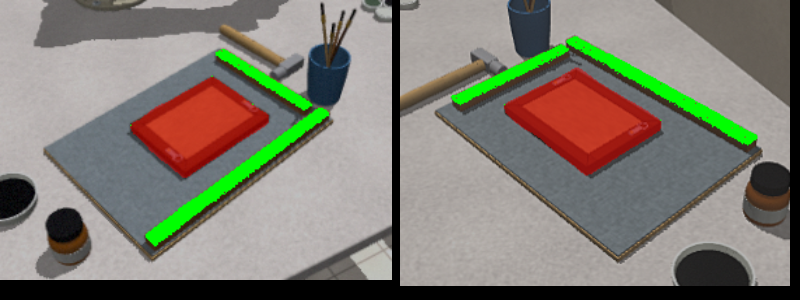

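The masks cover the frame (red) and the fence tops (green) cleanly in both views. Next I fit the board pose from the fence tops.

```bash
cat >> h.py <<'E'
def fences(X,m,b):
    h=X[...,2]; f=((h>.029)&(h<.04)&b&~m).astype(np.uint8)
    n,l,s,c=cv2.connectedComponentsWithStats(f); ids=np.argsort(-s[1:,4])[:2]+1
    return [cv2.minAreaRect((X[l==i][:,:2]*1000).astype(np.float32)) for i in ids]
E
python3 - <<'E'
from h import *
for n in ['scene','side']:
    d=np.load(n+'.npz'); X,m,b=d['X'],d['m'],d['b']
    for r in fences(X,m,b):
        print(n,np.round(r[0],1),np.round(r[1],1),round(r[2],2)); print(cv2.boxPoints(r).round(0).tolist())
    P=X[b][:,:2]*1000; r=cv2.minAreaRect(P.astype(np.float32)); print('board',r)
    # other stuff: pot, jar
from workcell import env
print([a for a in dir(env) if a[0]!='_'])
E
```

```text
scene [747.3 -18.7] [ 29.1 440.1] 15.84
[[673.0, 189.0], [793.0, -234.0], [821.0, -226.0], [701.0, 197.0]]
scene [543.2 133.4] [255.2  30.4] 15.85
[[416.0, 113.0], [425.0, 84.0], [670.0, 154.0], [662.0, 183.0]]
board ((848.8048095703125, -69.04766845703125), (548.847412109375, 957.5604248046875), 86.68366241455078)
side [744.9 -18.6] [ 32.9 439.4] 15.87
[[669.0, 188.0], [789.0, -234.0], [821.0, -225.0], [701.0, 197.0]]
side [540.  133.5] [257.8  33.5] 16.14
[[412.0, 114.0], [421.0, 82.0], [668.0, 153.0], [659.0, 185.0]]
board ((561.8277587890625, -323.8363037109375), (1173.5390625, 514.2007446289062), 79.70182037353516)
['MotionError', 'tcp_to_grasp']
```

```bash
python3 - <<'E'
from h import *
d=np.load('scene.npz');X=d['X'];z=X[...,2]
for nm,(lo,hi,x0,x1,y0,y1) in dict(pot=(.08,.12,.4,.9,.1,.45),jar=(.06,.09,.4,1,-.5,-.1),hammer=(.008,.05,.3,.7,.14,.4)).items():
    k=(z>lo)&(z<hi)&(X[...,0]>x0)&(X[...,0]<x1)&(X[...,1]>y0)&(X[...,1]<y1)&~d['b']
    print(nm,k.sum(),np.percentile(X[k],[2,50,98],axis=0).round(3).tolist() if k.any() else 0)
E
```

```text
pot 473 [[0.584, 0.197, 0.081], [0.63, 0.233, 0.096], [0.664, 0.278, 0.118]]
jar 521 [[0.721, -0.368, 0.062], [0.751, -0.342, 0.074], [0.772, -0.318, 0.077]]
hammer 876 [[0.335, 0.152, 0.009], [0.521, 0.2, 0.023], [0.661, 0.251, 0.047]]
```

Request:
arm_command --motion '[{"x": -60, "y": -60, "z": 10, "rz": -10}, {"x": -110, "y": -110, "z": 20, "rz": -20}, {"x": -160, "y": -160, "z": 30, "rz": -30}, {"x": -210, "y": -210, "z": 40, "rz": -34.1}, {"x": -260, "y": -262, "z": 50, "rz": -34.1}, {"x": -310, "y": -312, "z": 60, "rz": -34.1}, {"x": -360, "y": -363, "z": 70, "rz": -34.1}, {"x": -420, "y": -423, "z": 75, "rz": -34.1}, {"x": -483, "y": -487, "z": 80, "rz": -34.1}, {"x": -483, "y": -487, "z": 80, "rz": -34.1}]'

```text
invalid input at $.motion[0]: expected keys x, y, z, rx, ry, rz, hand
```

Request:
arm_command --motion '[{"x": -60, "y": -60, "z": 10, "rx": 0, "ry": 0, "rz": -10, "hand": -1}, {"x": -120, "y": -120, "z": 20, "rx": 0, "ry": 0, "rz": -20, "hand": -1}, {"x": -180, "y": -180, "z": 30, "rx": 0, "ry": 0, "rz": -30, "hand": -1}, {"x": -240, "y": -242, "z": 40, "rx": 0, "ry": 0, "rz": -34.1, "hand": -1}, {"x": -300, "y": -302, "z": 50, "rx": 0, "ry": 0, "rz": -34.1, "hand": -1}, {"x": -360, "y": -363, "z": 60, "rx": 0, "ry": 0, "rz": -34.1, "hand": -1}, {"x": -420, "y": -423, "z": 70, "rx": 0, "ry": 0, "rz": -34.1, "hand": -1}, {"x": -483, "y": -487, "z": 80, "rx": 0, "ry": 0, "rz": -34.1, "hand": -1}, {"x": -483, "y": -487, "z": 80, "rx": 0, "ry": 0, "rz": -34.1, "hand": -1}, {"x": -483, "y": -487, "z": 80, "rx": 0, "ry": 0, "rz": -34.1, "hand": -1}]'

```text
clock: 3.4
tcp_pos: [0.4552, -0.0051, 0.1199]
orientation: [0.001, -0.138, 0.99, -0.0]
wrist_force: [1.1, 1.0, -0.5]
finger_gap: 0.0856
```

```bash
cat >> h.py <<'E'
O=np.array([604.,-59.4]); TH=np.deg2rad(15.9); EX=np.array([np.cos(TH),np.sin(TH)]); EY=np.array([-EX[1],EX[0]])
def to(bx,by,z,yaw=None):
    s=get_state(); q=s['orientation']; Rm=R.from_quat([q[1],q[2],q[3],q[0]])
    w=np.r_[O+bx*EX+by*EY,z]; d=w-s['tcp_pos']*1000
    t=Rm.as_matrix(); print('tcp board',np.round([(s['tcp_pos'][:2]*1000-O)@EX,(s['tcp_pos'][:2]*1000-O)@EY],1),'z',s['tcp_pos'][2].round(4),'yaw-board',np.rad2deg(np.arctan2(t[1,0],t[0,0])-TH).round(2),'shift',(t.T@d).round(1),'t',s['clock'],'F',s['wrist_force'].round(1), 'F_board',(s['wrist_force'][:2]@EX).round(1),(s['wrist_force'][:2]@EY).round(1))
E
python3 -c "
from h import *
to(-122,24,60)"
```

```text
tcp board [-128.2   93. ] z 0.1199 yaw-board -180.03 shift [ -6.2 -69.   60. ] t 3.4 F [ 1.1  1.  -0.5] F_board 1.3 0.6
```

Request:
arm_command --motion '[{"x": -3, "y": -45, "z": 10, "rx": 0, "ry": 0, "rz": 0, "hand": -1}, {"x": -6, "y": -69, "z": 40, "rx": 0, "ry": 0, "rz": 0, "hand": -1}, {"x": -6, "y": -69, "z": 75, "rx": 0, "ry": 0, "rz": 0, "hand": -1}, {"x": -6, "y": -69, "z": 100, "rx": 0, "ry": 0, "rz": 0, "hand": -1}, {"x": -6, "y": -69, "z": 113, "rx": 0, "ry": 0, "rz": 0, "hand": -1}, {"x": -6, "y": -69, "z": 113, "rx": 0, "ry": 0, "rz": 0, "hand": -1}]'

```text
clock: 4.15
tcp_pos: [0.4785, -0.0675, 0.0063]
orientation: [-0.001, -0.138, 0.99, 0.0]
wrist_force: [-0.5, -0.4, -0.3]
finger_gap: 0.0854
```

```bash
python3 -c "
from h import *
to(-100,24,5)
p=viewer.read_camera('side');save(p,'s1');p=viewer.read_camera('wrist');save(p,'w1')
a=cv2.imread('pics/s1.png');b=cv2.imread('pics/w1.png');cv2.imwrite('pics/j1.png',cv2.resize(np.hstack([a,b]),(800,300)))"
```

```text
tcp board [-123.    26.6] z 0.0063 yaw-board -180.0 shift [-23.   -2.6   1.3] t 4.15 F [-0.5 -0.4 -0.3] F_board -0.6 -0.2
```

View pics/j1.png

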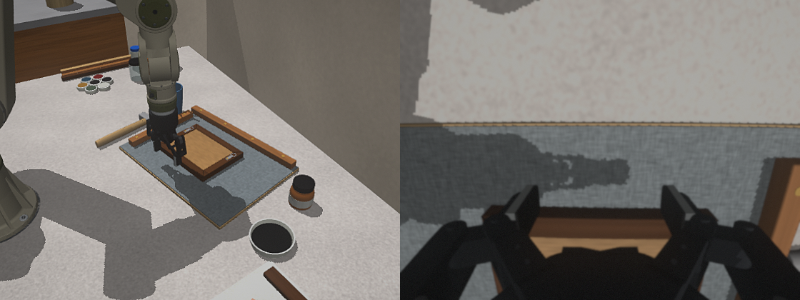

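Request:
arm_command --motion '[{"x": -10, "y": -2, "z": 1, "rx": 0, "ry": 0, "rz": 0, "hand": -1}, {"x": -18, "y": -2, "z": 1, "rx": 0, "ry": 0, "rz": 0, "hand": -1}, {"x": -24, "y": -2, "z": 1, "rx": 0, "ry": 0, "rz": 0, "hand": -1}, {"x": -30, "y": -2, "z": 1, "rx": 0, "ry": 0, "rz": 0, "hand": -1}, {"x": -37, "y": -2, "z": 1, "rx": 0, "ry": 0, "rz": 0, "hand": -1}, {"x": -44, "y": -2, "z": 1, "rx": 0, "ry": 0, "rz": 0, "hand": -1}, {"x": -51, "y": -2, "z": 1, "rx": 0, "ry": 0, "rz": 0, "hand": -1}, {"x": -58, "y": -2, "z": 1, "rx": 0, "ry": 0, "rz": 0, "hand": -1}, {"x": -65, "y": -2, "z": 1, "rx": 0, "ry": 0, "rz": 0, "hand": -1}, {"x": -70, "y": -2, "z": 1, "rx": 0, "ry": 0, "rz": 0, "hand": -1}]'

```text
clock: 5.5
tcp_pos: [0.5474, -0.0504, 0.0058]
orientation: [0.0, -0.138, 0.99, 0.0]
wrist_force: [-0.7, 0.1, -0.4]
finger_gap: 0.0855
```

```bash
python3 -c "
from h import *
to(-41,24,5)
p=viewer.read_camera('side');save(p,'s2');X,m,b,o=analyse(p);print(o)
p=viewer.read_camera('wrist');save(p,'w2')
a=cv2.imread('pics/s2.png');b=cv2.imread('pics/w2.png');cv2.imwrite('pics/j2.png',cv2.resize(np.hstack([a,b]),(800,300)))"
```

```text
tcp board [-52.   24.2] z 0.0058 yaw-board -180.01 shift [-11.   -0.2   0.8] t 5.5 F [-0.7  0.1 -0.4] F_board -0.7 0.3
{'frame': (((595.3655395507812, -35.69731140136719), (168.9446563720703, 220.21295166015625), 15.155054092407227), np.float64(0.03283662879340019))}
```

View pics/j2.png

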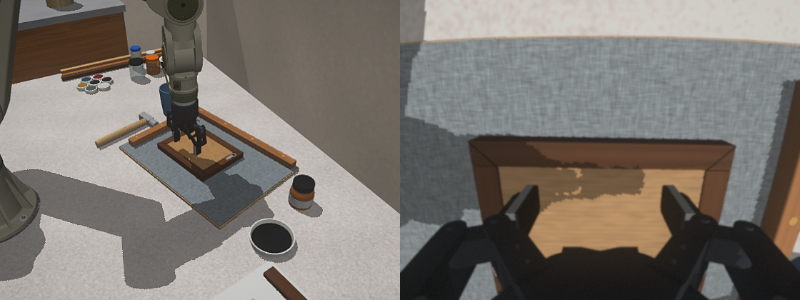

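The fingertips passed over the frame without moving it: the frame centre is unchanged in the side view, and the wrist picture shows both fingers above the backing. I'll measure the real tip height.

```bash
python3 - <<'E'
from h import *
s=get_state()
for n in ['side','scene']:
    p=viewer.read_camera(n);X=cloud(p);im=p['image']
    B=np.stack([(X[...,:2]*1000-O)@EX,(X[...,:2]*1000-O)@EY,X[...,2]*1000],-1)
    dark=(im.astype(int).max(-1)<60)
    k=(abs(B[...,0]+52)<25)&(abs(B[...,1]-24)<70)&(B[...,2]>34)&(B[...,2]<80)
    P=B[k]; print(n,len(P))
    for lo in range(34,80,5):
        Q=P[(P[:,2]>=lo)&(P[:,2]<lo+5)]
        if len(Q): print(lo,len(Q),np.round(Q.min(0),0),np.round(Q.max(0),0))
    cv2.imwrite(f'pics/z_{n}.png',cv2.resize(im[100:300,180:380] if n=='side' else im[120:280,180:340],(560,560))[:,:,::-1])
E
```

```text
side 319
34 192 [-77. -46.  34.] [-27.  93.  39.]
59 16 [-63. -25.  60.] [-43.  71.  64.]
64 29 [-64. -29.  64.] [-42.  74.  69.]
69 37 [-65. -31.  69.] [-45.  75.  74.]
74 38 [-64. -31.  74.] [-42.  83.  79.]
79 7 [-63. -33.  79.] [-46.  74.  80.]
scene 94
34 5 [-75. -25.  34.] [-58.  82.  35.]
54 1 [-43. -23.  59.] [-43. -23.  59.]
59 12 [-58. -27.  59.] [-41.  71.  64.]
64 18 [-58. -31.  64.] [-40.  74.  69.]
69 21 [-60. -34.  69.] [-40.  78.  74.]
74 29 [-63. -35.  74.] [-39.  79.  79.]
79 8 [-54. -30.  79.] [-41.  73.  80.]
```

View pics/z_side.png

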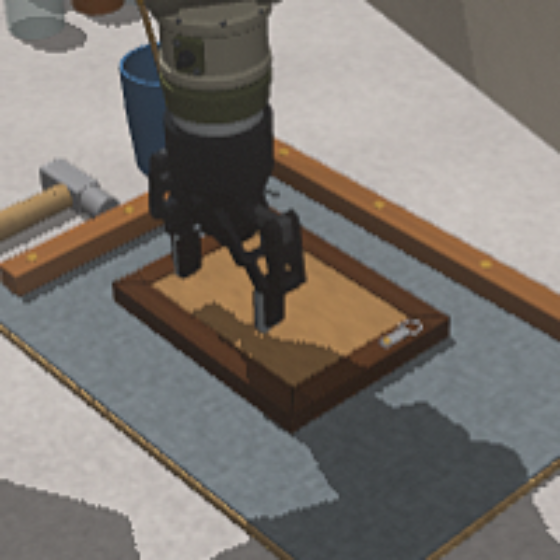

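```bash
python3 - <<'E'
from h import *
p=viewer.read_camera('wrist');X=cloud(p)
for uv in [(100,100),(400,100),(220,230),(280,250),(200,30)]: print(uv,X[uv[1],uv[0]].round(3), p['z_map'][uv[1],uv[0]])
to(-41,24,5); print(get_state()['joint_pos'])
p=viewer.read_camera('side')
# project finger tips expected at z=19 and z=59
K=p['intrinsics'];
for z in (19,59):
  for by in (24-45,24+45):
    w=np.r_[(O+EX*-52+EY*by)/1000,z/1000]
    c=cv2.Rodrigues(np.array(p['rvec'],float))[0]@w+np.array(p['tvec']).reshape(3); u=c[:2]/c[2]; u=u*(1+p['k1']*(u@u)); print(z,by,K[0,0]*u[0]+K[0,2],K[1,1]*u[1]+K[1,2],c[2])
E
```

```text
(100, 100) [ 0.49  -0.176  0.011] 0.16555278
(400, 100) [ 0.443 -0.007  0.011] 0.16588178
(220, 230) [ 0.541 -0.087  0.032] 0.16599494
(280, 250) [ 0.545 -0.05   0.03 ] 0.17221236
(200, 30) [ 0.437 -0.13   0.   ] 0.16495383
tcp board [-52.8  24.3] z 0.0057 yaw-board -180.02 shift [-11.8  -0.3   0.7] t 5.85 F [-0.8 -0.2 -0.1] F_board -0.8 0.1
[-2.38429093e-01  3.90671992e-01 -3.24049426e-01  8.56361261e-01
  6.40053143e-05 -5.15663191e-01]
19 -21 276.30802288654894 231.4172294883356 1.0934941417794353
19 69 248.9470880121381 212.4612590626351 1.1476393881611295
59 -21 275.8400504771026 216.46647034452454 1.069666538180842
59 69 247.92168045102528 197.82658260726072 1.1238117845625362
```

Camera geometry places the open tips at about z=59 mm although the TCP reads 6 mm, so the reading can't be taken as tip height. I'll back off and lower in stages, watching the force and the tips.

Request:
arm_command --motion '[{"x": 35, "y": 0, "z": 0, "rx": 0, "ry": 0, "rz": 0, "hand": -1}, {"x": 70, "y": 0, "z": 0, "rx": 0, "ry": 0, "rz": 0, "hand": -1}, {"x": 70, "y": 0, "z": 5, "rx": 0, "ry": 0, "rz": 0, "hand": -1}, {"x": 70, "y": 0, "z": 10, "rx": 0, "ry": 0, "rz": 0, "hand": -1}, {"x": 70, "y": 0, "z": 15, "rx": 0, "ry": 0, "rz": 0, "hand": -1}, {"x": 70, "y": 0, "z": 15, "rx": 0, "ry": 0, "rz": 0, "hand": -1}]'

```text
clock: 6.65
tcp_pos: [0.4798, -0.0694, -0.0098]
orientation: [-0.0, -0.138, 0.99, 0.0]
wrist_force: [0.2, -0.3, -0.1]
finger_gap: 0.0854
```

```bash
cat > tip.py <<'E'
from h import *
import sys
s=get_state();t=s['tcp_pos'][:2]*1000-O
p=viewer.read_camera('side');X=cloud(p)
B=np.stack([(X[...,:2]*1000-O)@EX,(X[...,:2]*1000-O)@EY,X[...,2]*1000],-1)
k=(abs(B[...,0]-t@EX)<14)&(abs(abs(B[...,1]-t@EY)-50)<18)&(B[...,2]>15)&(B[...,2]<90)
P=B[k];print(len(P),np.percentile(P[:,2],[0,1,3,10]).round(1))
to(-95,24,5)
r,c=np.where(k);cy,cx=int(r.mean()),int(c.mean())
cv2.imwrite('pics/'+sys.argv[1]+'.png',cv2.resize(p['image'][cy-60:cy+80,cx-70:cx+70],(560,560))[:,:,::-1])
E
python3 tip.py t1
```

```text
404 [15.  15.  15.1 15.6]
tcp board [-122.1   24.3] z -0.0096 yaw-board -179.98 shift [-27.1  -0.3 -14.6] t 6.7 F [-0.5 -0.5 -0.5] F_board -0.6 -0.3
```

View pics/t1.png

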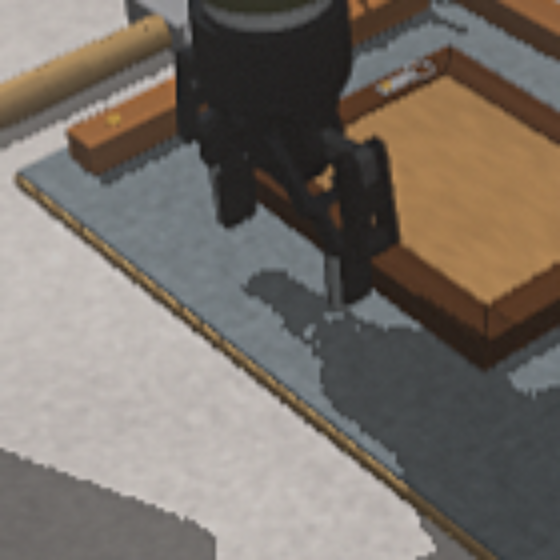

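Request:
arm_command --motion '[{"x": 0, "y": 0, "z": 6, "rx": 0, "ry": 0, "rz": 0, "hand": -1}, {"x": 0, "y": 0, "z": 12, "rx": 0, "ry": 0, "rz": 0, "hand": -1}, {"x": 0, "y": 0, "z": 17, "rx": 0, "ry": 0, "rz": 0, "hand": -1}, {"x": 0, "y": 0, "z": 21, "rx": 0, "ry": 0, "rz": 0, "hand": -1}, {"x": 0, "y": 0, "z": 21, "rx": 0, "ry": 0, "rz": 0, "hand": -1}]'

```text
clock: 7.32
tcp_pos: [0.4792, -0.0696, -0.0306]
orientation: [-0.0, -0.138, 0.99, 0.0]
wrist_force: [-0.0, 0.3, 0.1]
finger_gap: 0.0856
```

```bash
python3 tip.py t2
```

```text
534 [15.  15.1 15.4 20.4]
tcp board [-122.6   24.3] z -0.0304 yaw-board -180.01 shift [-27.6  -0.3 -35.4] t 7.375 F [-0.4 -0.3  1. ] F_board -0.5 -0.2
```

View pics/t2.png

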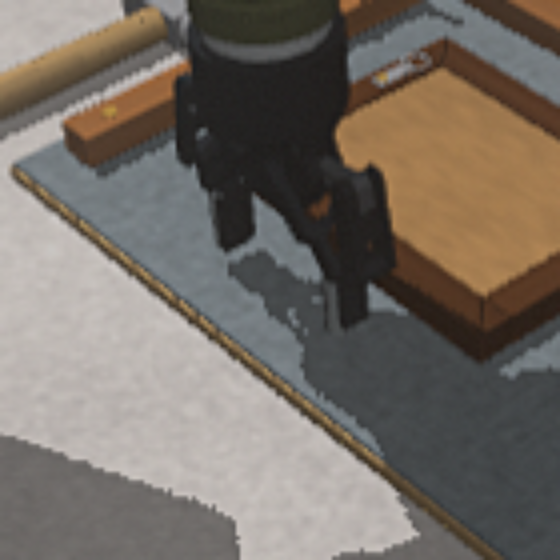

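Tips are about 10 mm above the carpet now, below the frame's top edge. I'll lower 4 mm more and start pushing.

Request:
arm_command --motion '[{"x": 0, "y": 0, "z": 4, "rx": 0, "ry": 0, "rz": 0, "hand": -1}, {"x": -10, "y": 0, "z": 4, "rx": 0, "ry": 0, "rz": 0, "hand": -1}, {"x": -18, "y": 0, "z": 4, "rx": 0, "ry": 0, "rz": 0, "hand": -1}, {"x": -23, "y": 0, "z": 4, "rx": 0, "ry": 0, "rz": 0, "hand": -1}, {"x": -28, "y": 0, "z": 4, "rx": 0, "ry": 0, "rz": 0, "hand": -1}, {"x": -33, "y": 0, "z": 4, "rx": 0, "ry": 0, "rz": 0, "hand": -1}, {"x": -38, "y": 0, "z": 4, "rx": 0, "ry": 0, "rz": 0, "hand": -1}, {"x": -43, "y": 0, "z": 4, "rx": 0, "ry": 0, "rz": 0, "hand": -1}]'

```text
clock: 8.38
tcp_pos: [0.5206, -0.0576, -0.0344]
orientation: [-0.0, -0.138, 0.99, 0.0]
wrist_force: [-3.3, -0.4, 1.6]
finger_gap: 0.0855
```

```bash
cat > look.py <<'E'
from h import *
import sys
to(-41,24,5)
ims=[]
for n in ['scene','side']:
    p=viewer.read_camera(n);X,m,b,o=analyse(p);r=o['frame'][0]
    a=r[2] if r[1][0]<r[1][1] else r[2]-90
    v=np.array(r[0])-O
    print(n,'frame board centre',(v@EX).round(1),(v@EY).round(1),'ang',round(a-15.9,2),np.round(r[1],1))
    im=p['image'][110:310,140:360] if n=='scene' else p['image'][130:330,180:400]
    ims.append(cv2.resize(im,(396,360)))
cv2.imwrite('pics/'+sys.argv[1]+'.png',np.hstack(ims)[:,:,::-1])
E
python3 look.py l1
```

```text
tcp board [-79.7  24.6] z -0.0344 yaw-board -180.0 shift [-38.6  -0.6 -39.4] t 8.375 F [-3.3 -0.4  1.6] F_board -3.3 0.6
scene frame board centre 15.6 24.9 ang -0.07 [168.7 218. ]
side frame board centre 14.0 26.8 ang 0.35 [167.8 218.4]
```

View pics/l1.png

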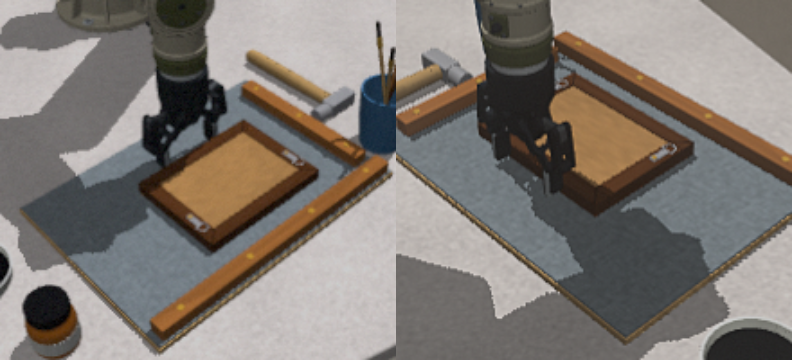

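Both views show the fingers on the near long side, with the frame moved about 16 mm and now squared up (force 3.3 N). I'll keep pushing toward the back fence.

Request:
arm_command --motion '[{"x": -5, "y": 0, "z": 0, "rx": 0, "ry": 0, "rz": 0, "hand": -1}, {"x": -10, "y": 0, "z": 0, "rx": 0, "ry": 0, "rz": 0, "hand": -1}, {"x": -15, "y": 0, "z": 0, "rx": 0, "ry": 0, "rz": 0, "hand": -1}, {"x": -20, "y": 0, "z": 0, "rx": 0, "ry": 0, "rz": 0, "hand": -1}, {"x": -25, "y": 0, "z": 0, "rx": 0, "ry": 0, "rz": 0, "hand": -1}, {"x": -29, "y": 0, "z": 0, "rx": 0, "ry": 0, "rz": 0, "hand": -1}, {"x": -32, "y": 0, "z": 0, "rx": 0, "ry": 0, "rz": 0, "hand": -1}, {"x": -34, "y": 0, "z": 0, "rx": 0, "ry": 0, "rz": 0, "hand": -1}]'

```text
clock: 9.68
tcp_pos: [0.5537, -0.0485, -0.0343]
orientation: [-0.0, -0.138, 0.99, 0.0]
wrist_force: [-4.3, -1.7, 2.9]
finger_gap: 0.0856
```

Request:
arm_command --motion '[{"x": -1, "y": 0, "z": 0, "rx": 0, "ry": 0, "rz": 0, "hand": -1}, {"x": -2, "y": 0, "z": 0, "rx": 0, "ry": 0, "rz": 0, "hand": -1}]'

```text
clock: 9.93
tcp_pos: [0.5555, -0.048, -0.0342]
orientation: [-0.0, -0.138, 0.99, 0.0]
wrist_force: [-4.1, -0.4, 3.0]
finger_gap: 0.0855
```

Request:
arm_command --motion '[{"x": -1, "y": 0, "z": 0, "rx": 0, "ry": 0, "rz": 0, "hand": -1}, {"x": -2, "y": 0, "z": 0, "rx": 0, "ry": 0, "rz": 0, "hand": -1}]'

```text
clock: 10.18
tcp_pos: [0.5571, -0.0475, -0.0342]
orientation: [-0.0, -0.138, 0.99, -0.0]
wrist_force: [-6.1, -2.4, 5.3]
finger_gap: 0.0855
```

```bash
python3 look.py l2
```

```text
tcp board [-41.8  24.3] z -0.0342 yaw-board -180.01 shift [ -0.8  -0.3 -39.2] t 10.175 F [-6.1 -2.4  5.3] F_board -6.5 -0.7
scene frame board centre 52.9 24.4 ang -0.2 [165.  217.4]
side frame board centre 48.6 26.6 ang 0.7 [174.7 220.3]
```

View pics/l2.png

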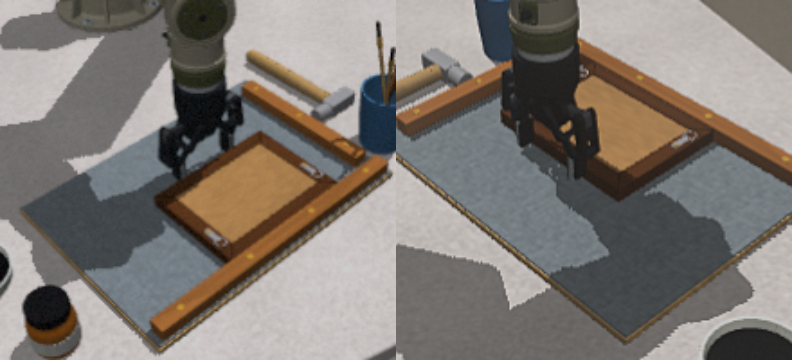

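The frame is at the back fence within about a millimetre and the force is just rising. I'll nudge further to confirm contact.

Request:
arm_command --motion '[{"x": -1, "y": 0, "z": 0, "rx": 0, "ry": 0, "rz": 0, "hand": -1}, {"x": -1.5, "y": 0, "z": 0, "rx": 0, "ry": 0, "rz": 0, "hand": -1}]'

```text
clock: 10.72
tcp_pos: [0.5569, -0.0476, -0.0343]
orientation: [-0.002, -0.138, 0.99, -0.0]
wrist_force: [-9.8, -4.3, 7.7]
finger_gap: 0.0854
```

Request:
arm_command --motion '[{"x": 14, "y": 0, "z": 0, "rx": 0, "ry": 0, "rz": 0, "hand": -1}, {"x": 18, "y": 0, "z": -35, "rx": 0, "ry": 0, "rz": 0, "hand": -1}, {"x": 0, "y": -20, "z": -70, "rx": 0, "ry": 0, "rz": 10, "hand": -1}, {"x": -15, "y": -40, "z": -70, "rx": 0, "ry": 0, "rz": 20, "hand": -1}, {"x": -30, "y": -60, "z": -70, "rx": 0, "ry": 0, "rz": 30, "hand": -1}, {"x": -45, "y": -80, "z": -70, "rx": 0, "ry": 0, "rz": 40, "hand": -1}, {"x": -60, "y": -100, "z": -70, "rx": 0, "ry": 0, "rz": 50, "hand": -1}, {"x": -75, "y": -120, "z": -70, "rx": 0, "ry": 0, "rz": 60, "hand": -1}, {"x": -88, "y": -135, "z": -70, "rx": 0, "ry": 0, "rz": 70, "hand": -1}, {"x": -94, "y": -149, "z": -70, "rx": 0, "ry": 0, "rz": 80, "hand": -1}]'

```text
clock: 11.98
tcp_pos: [0.6917, -0.1651, 0.0356]
orientation: [0.001, 0.533, 0.846, 0.001]
wrist_force: [-0.4, -0.1, -0.6]
finger_gap: 0.0856
```

Request:
arm_command --motion '[{"x": 0, "y": 0, "z": 0, "rx": 0, "ry": 0, "rz": 10, "hand": -1}, {"x": 0, "y": 0, "z": 0, "rx": 0, "ry": 0, "rz": 10, "hand": -1}]'

```text
clock: 12.22
tcp_pos: [0.6907, -0.1648, 0.0356]
orientation: [0.0, 0.602, 0.799, 0.001]
wrist_force: [-1.5, 0.4, 0.4]
finger_gap: 0.0853
```

```bash
sed -i 's/^to(-41.*/to(52.5,-119,-33)/' look.py; python3 look.py l3
```

```text
tcp board [  54.5 -125.2] z 0.0356 yaw-board 90.09 shift [ 6.2 -2.1 68.6] t 12.225 F [-1.5  0.4  0.4] F_board -1.4 0.8
scene frame board centre 52.4 25.6 ang -0.16 [167.1 218.6]
side frame board centre 52.1 27.2 ang -0.31 [170.5 219.7]
```

View pics/l3.png

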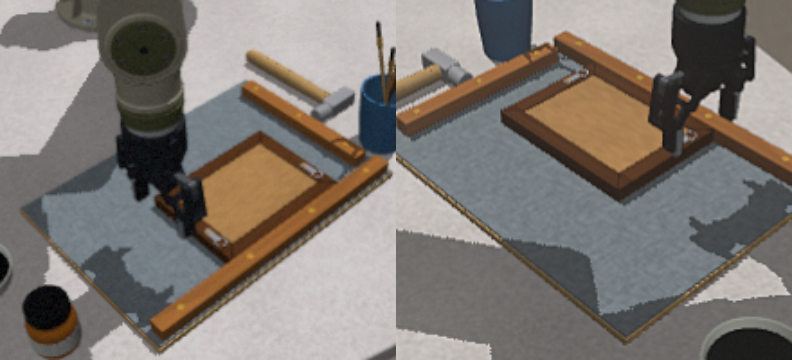

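The frame lies against the back fence at (52, 26) in board axes. The fingers are 30 mm clear of its right end, so I descend and push along +y.

Request:
arm_command --motion '[{"x": 0, "y": -2, "z": 30, "rx": 0, "ry": 0, "rz": 0, "hand": -1}, {"x": 0, "y": -2, "z": 50, "rx": 0, "ry": 0, "rz": 0, "hand": -1}, {"x": 0, "y": -2, "z": 62, "rx": 0, "ry": 0, "rz": 0, "hand": -1}, {"x": 0, "y": -2, "z": 69, "rx": 0, "ry": 0, "rz": 0, "hand": -1}, {"x": 12, "y": -2, "z": 69, "rx": 0, "ry": 0, "rz": 0, "hand": -1}, {"x": 22, "y": -2, "z": 69, "rx": 0, "ry": 0, "rz": 0, "hand": -1}, {"x": 28, "y": -2, "z": 69, "rx": 0, "ry": 0, "rz": 0, "hand": -1}, {"x": 33, "y": -2, "z": 69, "rx": 0, "ry": 0, "rz": 0, "hand": -1}, {"x": 38, "y": -2, "z": 69, "rx": 0, "ry": 0, "rz": 0, "hand": -1}, {"x": 43, "y": -2, "z": 69, "rx": 0, "ry": 0, "rz": 0, "hand": -1}]'

```text
clock: 13.78
tcp_pos: [0.6771, -0.1247, -0.0325]
orientation: [0.001, 0.603, 0.798, -0.0]
wrist_force: [-0.0, -4.3, 2.2]
finger_gap: 0.0851
```

Request:
arm_command --motion '[{"x": 5, "y": 0, "z": 0, "rx": 0, "ry": 0, "rz": 0, "hand": -1}, {"x": 10, "y": 0, "z": 0, "rx": 0, "ry": 0, "rz": 0, "hand": -1}]'

```text
clock: 14.02
tcp_pos: [0.6743, -0.1147, -0.0326]
orientation: [0.001, 0.603, 0.798, 0.0]
wrist_force: [1.7, -5.0, 3.4]
finger_gap: 0.0854
```

```bash
sed -i 's/^to(52.*/to(52.5,-36,-33)/' look.py; python3 look.py l4
```

```text
tcp board [ 52.5 -72.5] z -0.0326 yaw-board 89.96 shift [36.5  0.   0.4] t 14.025 F [ 1.7 -5.   3.4] F_board 0.3 -5.3
scene frame board centre 52.4 45.1 ang 0.19 [166.1 219.6]
side frame board centre 51.4 49.5 ang -0.71 [170.4 232.1]
```

View pics/l4.png

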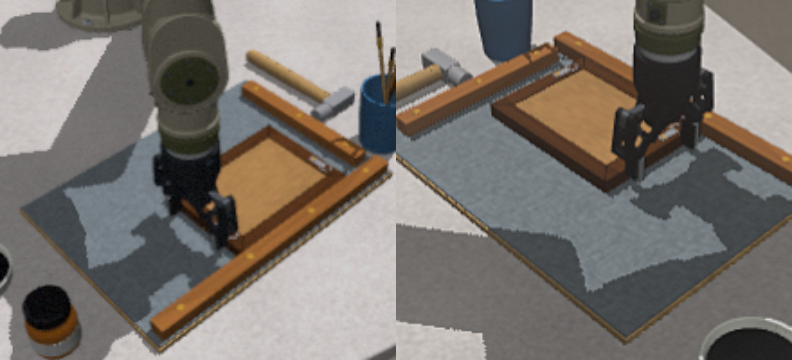

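The frame is sliding along the back fence, still square, at about 5 N, with roughly 36 mm to go.

Request:
arm_command --motion '[{"x": 5, "y": 0, "z": 0, "rx": 0, "ry": 0, "rz": 0, "hand": -1}, {"x": 10, "y": 0, "z": 0, "rx": 0, "ry": 0, "rz": 0, "hand": -1}, {"x": 15, "y": 0, "z": 0, "rx": 0, "ry": 0, "rz": 0, "hand": -1}, {"x": 20, "y": 0, "z": 0, "rx": 0, "ry": 0, "rz": 0, "hand": -1}, {"x": 25, "y": 0, "z": 0, "rx": 0, "ry": 0, "rz": 0, "hand": -1}, {"x": 28, "y": 0, "z": 0, "rx": 0, "ry": 0, "rz": 0, "hand": -1}, {"x": 31, "y": 0, "z": 0, "rx": 0, "ry": 0, "rz": 0, "hand": -1}, {"x": 33, "y": 0, "z": 0, "rx": 0, "ry": 0, "rz": 0, "hand": -1}]'

```text
clock: 15.32
tcp_pos: [0.6643, -0.0821, -0.0335]
orientation: [-0.0, 0.603, 0.798, -0.0]
wrist_force: [1.4, -1.4, -0.8]
finger_gap: 0.085
```

Request:
arm_command --motion '[{"x": 1, "y": 0, "z": 0, "rx": 0, "ry": 0, "rz": 0, "hand": -1}, {"x": 2, "y": 0, "z": 0, "rx": 0, "ry": 0, "rz": 0, "hand": -1}]'

```text
clock: 15.58
tcp_pos: [0.664, -0.0805, -0.0333]
orientation: [-0.0, 0.603, 0.798, -0.0]
wrist_force: [0.7, -2.8, -1.5]
finger_gap: 0.0857
```

```bash
python3 look.py l5
```

```text
tcp board [ 51.9 -36.7] z -0.0333 yaw-board 89.99 shift [ 0.7  0.6 -0.3] t 15.575 F [ 0.7 -2.8 -1.5] F_board -0.1 -2.9
scene frame board centre 53.2 75.9 ang 0.55 [166.1 221.1]
side frame board centre 51.4 82.2 ang 0.36 [169.3 219.5]
```

View pics/l5.png

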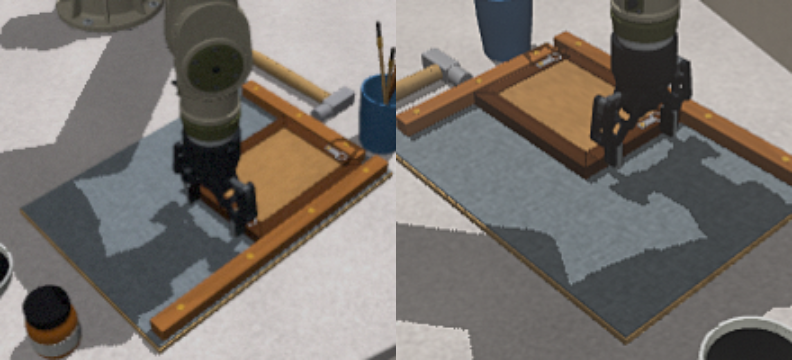

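Request:
arm_command --motion '[{"x": 1, "y": 0, "z": 0, "rx": 0, "ry": 0, "rz": 0, "hand": -1}, {"x": 1.5, "y": 0, "z": 0, "rx": 0, "ry": 0, "rz": 0, "hand": -1}]'

```text
clock: 16.12
tcp_pos: [0.6639, -0.0793, -0.0331]
orientation: [0.0, 0.603, 0.798, 0.0]
wrist_force: [0.4, -1.9, -0.2]
finger_gap: 0.0855
```

Request:
arm_command --motion '[{"x": 1, "y": 0, "z": 0, "rx": 0, "ry": 0, "rz": 0, "hand": -1}, {"x": 2, "y": 0, "z": 0, "rx": 0, "ry": 0, "rz": 0, "hand": -1}]'

```text
clock: 16.38
tcp_pos: [0.6636, -0.0793, -0.0331]
orientation: [0.001, 0.603, 0.798, -0.001]
wrist_force: [0.1, -8.7, -3.2]
finger_gap: 0.0853
```

Request:
arm_command --motion '[{"x": 1, "y": 0, "z": 0, "rx": 0, "ry": 0, "rz": 0, "hand": -1}, {"x": 1.5, "y": 0, "z": 0, "rx": 0, "ry": 0, "rz": 0, "hand": -1}]'

```text
clock: 16.62
tcp_pos: [0.6636, -0.0794, -0.0329]
orientation: [0.002, 0.603, 0.797, -0.002]
wrist_force: [1.2, -13.4, -2.4]
finger_gap: 0.0855
```

```bash
python3 look.py l6
```

```text
tcp board [ 51.8 -35.6] z -0.0329 yaw-board 89.87 shift [-0.4  0.7  0.1] t 16.625 F [  1.2 -13.4  -2.4] F_board -2.5 -13.2
scene frame board centre 55.1 80.5 ang 1.58 [169.  228.4]
side frame board centre 51.7 83.4 ang 0.39 [171.3 222.6]
```

Firm contact with the side fence at 13 N. I'll back off and reseat with one more push on the long side.

Request:
arm_command --motion '[{"x": -15, "y": 0, "z": 0, "rx": 0, "ry": 0, "rz": 0, "hand": -1}, {"x": -18, "y": 0, "z": -35, "rx": 0, "ry": 0, "rz": 0, "hand": -1}, {"x": -5, "y": -25, "z": -70, "rx": 0, "ry": 0, "rz": -10, "hand": -1}, {"x": 15, "y": -45, "z": -70, "rx": 0, "ry": 0, "rz": -20, "hand": -1}, {"x": 35, "y": -65, "z": -70, "rx": 0, "ry": 0, "rz": -30, "hand": -1}, {"x": 55, "y": -85, "z": -70, "rx": 0, "ry": 0, "rz": -40, "hand": -1}, {"x": 75, "y": -100, "z": -70, "rx": 0, "ry": 0, "rz": -50, "hand": -1}, {"x": 95, "y": -112, "z": -70, "rx": 0, "ry": 0, "rz": -60, "hand": -1}, {"x": 110, "y": -120, "z": -70, "rx": 0, "ry": 0, "rz": -70, "hand": -1}, {"x": 118, "y": -122, "z": -70, "rx": 0, "ry": 0, "rz": -80, "hand": -1}]'

```text
clock: 18.18
tcp_pos: [0.5121, 0.0055, 0.037]
orientation: [-0.0, -0.055, 0.999, 0.001]
wrist_force: [0.3, -0.3, -0.2]
finger_gap: 0.0852
```

Request:
arm_command --motion '[{"x": 0, "y": 0, "z": 0, "rx": 0, "ry": 0, "rz": -10, "hand": -1}, {"x": 0, "y": 0, "z": 0, "rx": 0, "ry": 0, "rz": -10, "hand": -1}]'

```text
clock: 18.42
tcp_pos: [0.5131, 0.0048, 0.037]
orientation: [0.0, -0.138, 0.99, 0.001]
wrist_force: [0.5, 0.2, -0.0]
finger_gap: 0.0855
```

```bash
sed -i 's/^to(52.*/to(-68,75,-34)/' look.py; python3 look.py l7
```

```text
tcp board [-69.8  86.6] z 0.037 yaw-board -180.09 shift [ -1.8 -11.7  71. ] t 18.425 F [ 0.5  0.2 -0. ] F_board 0.5 0.1
scene frame board centre 52.8 80.8 ang -0.43 [169.1 217.6]
side frame board centre 52.3 81.8 ang -0.66 [173.4 214.9]
```

View pics/l7.png

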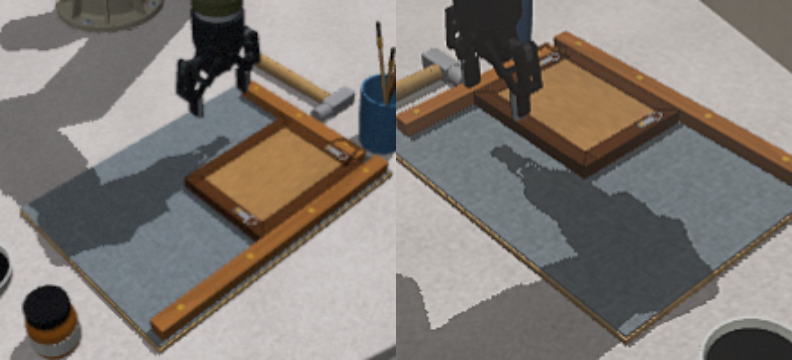

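Request:
arm_command --motion '[{"x": 0, "y": -8, "z": 30, "rx": 0, "ry": 0, "rz": 0, "hand": -1}, {"x": 0, "y": -8, "z": 50, "rx": 0, "ry": 0, "rz": 0, "hand": -1}, {"x": 0, "y": -8, "z": 64, "rx": 0, "ry": 0, "rz": 0, "hand": -1}, {"x": 0, "y": -8, "z": 71, "rx": 0, "ry": 0, "rz": 0, "hand": -1}, {"x": -10, "y": -8, "z": 71, "rx": 0, "ry": 0, "rz": 0, "hand": -1}, {"x": -20, "y": -8, "z": 71, "rx": 0, "ry": 0, "rz": 0, "hand": -1}, {"x": -25, "y": -8, "z": 71, "rx": 0, "ry": 0, "rz": 0, "hand": -1}, {"x": -27, "y": -8, "z": 71, "rx": 0, "ry": 0, "rz": 0, "hand": -1}]'

```text
clock: 19.73
tcp_pos: [0.5421, 0.0042, -0.0338]
orientation: [0.0, -0.138, 0.99, -0.0]
wrist_force: [-0.4, -0.1, -0.1]
finger_gap: 0.0855
```

Request:
arm_command --motion '[{"x": -1, "y": 0, "z": 0, "rx": 0, "ry": 0, "rz": 0, "hand": -1}, {"x": -2, "y": 0, "z": 0, "rx": 0, "ry": 0, "rz": 0, "hand": -1}]'

```text
clock: 19.98
tcp_pos: [0.542, 0.0044, -0.0343]
orientation: [-0.001, -0.138, 0.99, -0.0]
wrist_force: [-4.7, -1.9, 3.2]
finger_gap: 0.0854
```

Request:
arm_command --motion '[{"x": -1, "y": 0, "z": 0, "rx": 0, "ry": 0, "rz": 0, "hand": -1}, {"x": -2, "y": 0, "z": 0, "rx": 0, "ry": 0, "rz": 0, "hand": -1}, {"x": -2, "y": 0, "z": 0, "rx": 0, "ry": 0, "rz": 0, "hand": -1}]'

```text
clock: 20.35
tcp_pos: [0.5422, 0.0045, -0.0345]
orientation: [-0.002, -0.138, 0.99, -0.0]
wrist_force: [-6.4, -2.1, 4.7]
finger_gap: 0.0855
```

Request:
arm_command --motion '[{"x": -1, "y": 0, "z": 0, "rx": 0, "ry": 0, "rz": 0, "hand": -1}, {"x": -2, "y": 0, "z": 0, "rx": 0, "ry": 0, "rz": 0, "hand": -1}, {"x": -2, "y": 0, "z": 0, "rx": 0, "ry": 0, "rz": 0, "hand": -1}]'

```text
clock: 20.72
tcp_pos: [0.542, 0.0046, -0.0348]
orientation: [-0.004, -0.138, 0.99, -0.001]
wrist_force: [-11.5, -5.0, 8.4]
finger_gap: 0.0853
```

Request:
arm_command --motion '[{"x": 15, "y": 0, "z": 0, "rx": 0, "ry": 0, "rz": 0, "hand": -1}, {"x": 25, "y": -5, "z": -35, "rx": 0, "ry": 0, "rz": 0, "hand": -1}, {"x": 55, "y": -25, "z": -85, "rx": 0, "ry": 0, "rz": 0, "hand": -1}, {"x": 75, "y": -50, "z": -135, "rx": 0, "ry": 0, "rz": 0, "hand": -1}, {"x": 85, "y": -65, "z": -175, "rx": 0, "ry": 0, "rz": 0, "hand": -1}, {"x": 85, "y": -65, "z": -205, "rx": 0, "ry": 0, "rz": 0, "hand": -1}, {"x": 85, "y": -65, "z": -205, "rx": 0, "ry": 0, "rz": 0, "hand": -1}]'

```text
clock: 21.6
tcp_pos: [0.4851, -0.081, 0.1735]
orientation: [0.003, -0.138, 0.99, -0.001]
wrist_force: [-0.5, -0.2, -0.5]
finger_gap: 0.085
```

```bash
cat > fin.py <<'E'
from h import *
import sys
for n in ['scene','side']:
    p=viewer.read_camera(n);X,m,b,o=analyse(p);r=o['frame'][0];v=np.array(r[0])-O
    print(n,(v@EX).round(1),(v@EY).round(1),r[2])
    im=p['image'][110:290,180:380] if n=='scene' else p['image'][130:310,210:410]
    cv2.imwrite(f'pics/{sys.argv[1]}_{n}.png',cv2.resize(im,(660,594),interpolation=cv2.INTER_CUBIC)[:,:,::-1])
    d=np.load(n+'.npz')['img'].astype(int); print('diff',np.abs(d-p['image']).max(-1)[240:330,90:190].mean())
E
python3 fin.py f1
```

```text
scene 52.6 82.3 15.964183807373047
diff 13.554333333333334
side 52.3 84.4 16.004791259765625
diff 35.754777777777775
```

View pics/f1_scene.png

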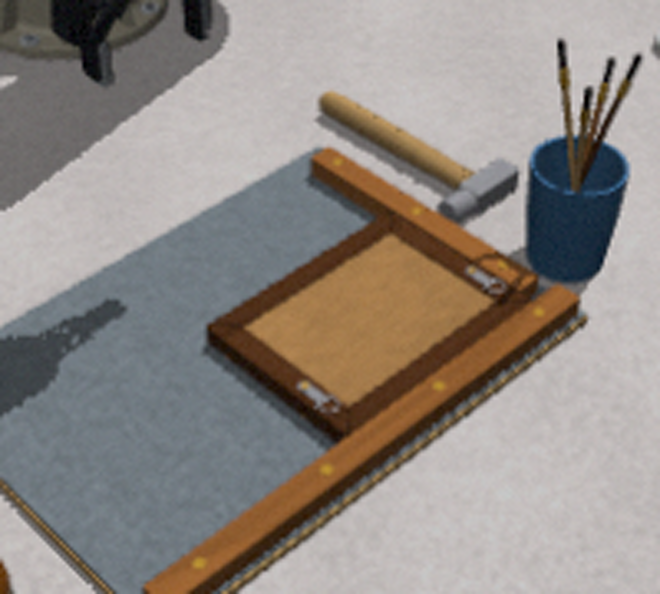

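View pics/f1_side.png

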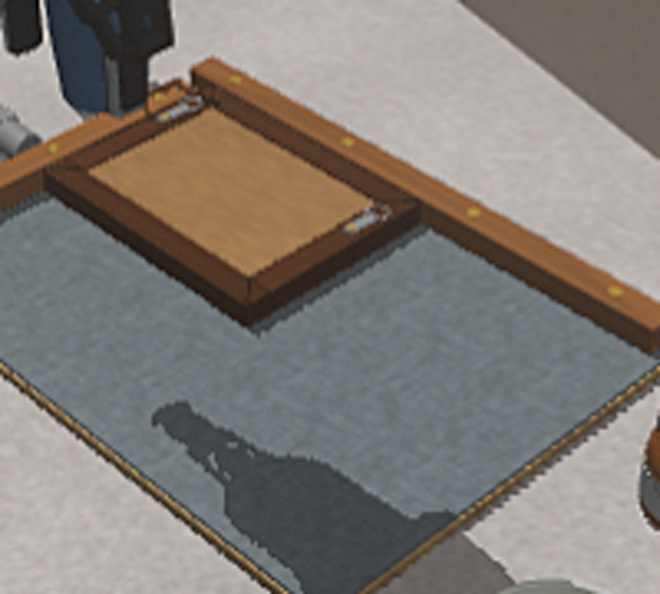

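The frame looks seated, but there is a dark loop at the fence corner, scene (500,270). I'll compare it with the first picture and look with the wrist camera.

```bash
python3 - <<'E'
from h import *
ims=[]
for n,(c,r) in {'scene':(333,190),'side':(268,160)}.items():
    p=viewer.read_camera(n); a=np.load(n+'.npz')['img']
    for im in (a,p['image']):
        ims.append(cv2.resize(np.ascontiguousarray(im[r-30:r+30,c-40:c+40]),(400,300),interpolation=cv2.INTER_CUBIC))
cv2.imwrite('pics/corner.png',np.vstack([np.hstack(ims[:2]),np.hstack(ims[2:])])[:,:,::-1])
to(40,90,250)
E
```

```text
tcp board [-122.4   13.8] z 0.1698 yaw-board -179.99 shift [-162.3   76.3  -80.4] t 22.0 F [-0.8 -0.1 -0.2] F_board -0.8 0.1
```

View pics/corner.png

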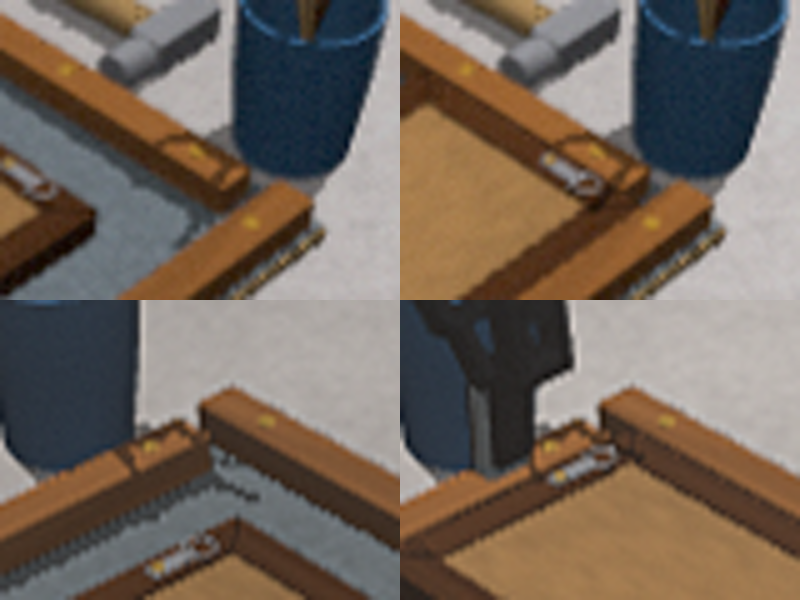

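The loop is the brush pot's shadow: it is in the same place in both pictures and falls across fence and carpet. I'll look down on the seams with the wrist camera.

Request:
arm_command --motion '[{"x": -50, "y": 20, "z": -20, "rx": 0, "ry": 0, "rz": 0, "hand": -1}, {"x": -100, "y": 40, "z": -30, "rx": 0, "ry": 0, "rz": 0, "hand": -1}, {"x": -150, "y": 60, "z": -30, "rx": 0, "ry": 0, "rz": 0, "hand": -1}, {"x": -200, "y": 76, "z": -30, "rx": 0, "ry": 0, "rz": 0, "hand": -1}, {"x": -232, "y": 76, "z": -30, "rx": 0, "ry": 0, "rz": 0, "hand": -1}, {"x": -232, "y": 76, "z": -30, "rx": 0, "ry": 0, "rz": 0, "hand": -1}]'

```text
clock: 22.75
tcp_pos: [0.6866, 0.0577, 0.1981]
orientation: [-0.001, -0.139, 0.99, 0.0]
wrist_force: [-1.4, 0.5, -0.5]
finger_gap: 0.0857
```

```bash
python3 -c "
from h import *
to(40,90,250)
p=viewer.read_camera('wrist');save(p,'wf')"
```

```text
tcp board [111.5  90. ] z 0.1981 yaw-board -179.91 shift [ 71.6   0.2 -51.7] t 22.75 F [-1.4  0.5 -0.5] F_board -1.3 0.8
```

View pics/wf.png

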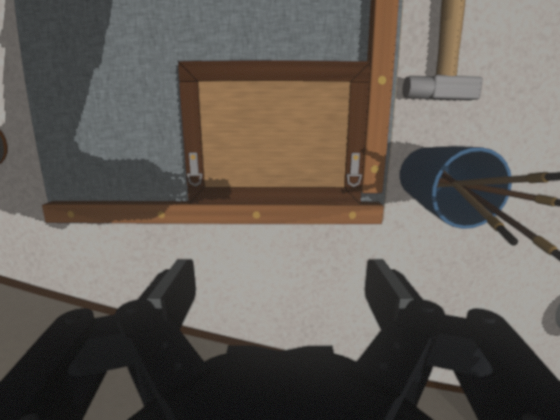

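```bash
python3 -c "
import cv2,numpy as np
a=cv2.imread('pics/wf.png')
x=cv2.resize(a[50:215,325:405],(388,800)[::1],interpolation=cv2.INTER_CUBIC)[:600]
x=cv2.resize(a[50:205,330:400],None,fx=3.8,fy=3.8,interpolation=cv2.INTER_CUBIC)
y=cv2.resize(a[175:225,170:390],None,fx=2.2,fy=4,interpolation=cv2.INTER_CUBIC)
c=np.zeros((600,800,3),np.uint8);c[:x.shape[0],:x.shape[1]]=x;c[:y.shape[0],290:290+y.shape[1]]=y
cv2.imwrite('pics/wfz.png',np.clip(c.astype(float)*1.8,0,255).astype(np.uint8))"
```

```text
(no output)
```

View pics/wfz.png

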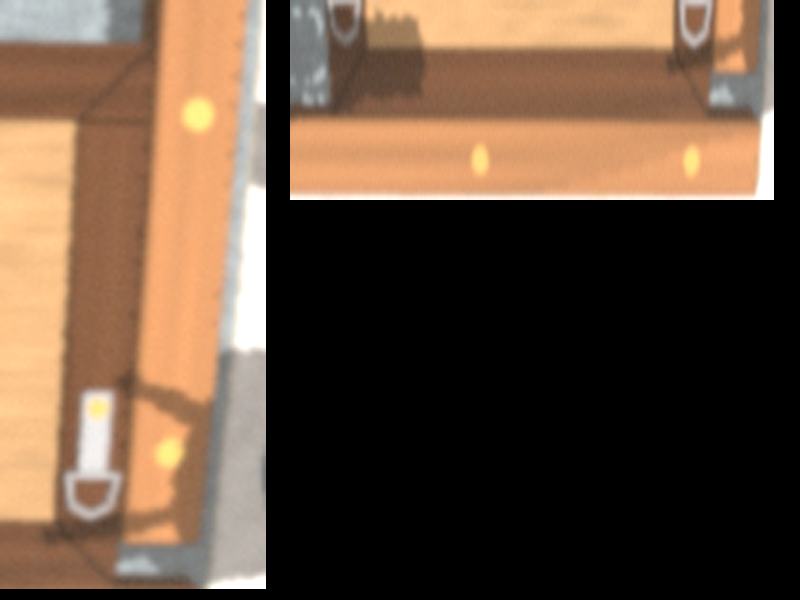

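No gap shows at either seam, and the rim runs parallel to both fences. Nothing else has moved and the gripper is clear, so I'm handing in.

```bash
python3 -c "
from h import *
print(get_state()['wrist_force'],get_state()['clock']);print(hand_in())"
```

```text
[-0.49025609 -0.21521145 -0.14815715] 22.8
the job is handed in; nothing more can be done
None
```

I pushed the frame with the open fingertips until it sat square in the fence corner, and handed the job in at 22.8 s of the 58 s allowed. I pushed it onto the back fence first, then along it to the side fence, then gave a last push on the long side to seat it. The highest force was about 15 N.

**Last checks:**
- **Seams:** the wrist camera, looking straight down, showed no gap on either side, with the rim parallel to both fences.
- **Position:** depth put the frame centre at (52.6, 82.3) mm from the scene camera and (52.3, 84.4) mm from the side camera. The target is (52.5, 82.5) mm, so the side camera disagrees by about 2 mm, which is the calibration error.
- **Squareness:** the frame was turned 16.0° and the fences about 15.9°.
- **Contact:** in both directions the tool stopped while the force rose to 11–13 N, as it would against a fence.
- **Other things:** the hammer and pot looked undisturbed in the last views. I did not re-measure the jar or the ink dish; the arm kept clear of both.

**What went wrong:** the open fingertips stood about 40 mm higher than the TCP reading implied. My first push passed over the frame without touching it, so I set the height from the camera images instead.

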